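Read a test cassette in the fluorescence viewer with the spring-return lamp dial

TASK

Take the test cassette lying on the grey board and slide it flat, result-window end first, into the slot under the viewer's hood until it is fully home against the stop, its ridged end left sticking out. Only then turn the viewer's lamp dial clockwise past its first two clicks to the third, full brightness, and hold it there against its return spring: the lamp is lit only while the dial is held, so the program finishes still holding the dial at the third click. Leave the dropper bottle and the timer where they stand.

Things in the scene. Friction and masses are not known exactly. Their poses are not given: they have to be found in the camera images.
- cassette: white plastic lateral-flow test cassette, 72 mm long (its x) x 21 mm wide (its y) x 6 mm thick, 14 g, lying flat, face up, on the grey board (look-alikes lie in a clear tray at the back); origin at the centre of its underside. The oblong result window is on its +x half; the round sample well and the ridged grip end are on its -x half
- cassette_nose (a point): middle of the lower edge of the cassette's result-window end, 36 mm from the cassette's origin along its +x; axes as the cassette's
- board: fixed grey plastic board on the table, 170 (x) x 120 (y) x 6 mm, to the left or to the right of the viewer; origin at the centre of its underside
- viewer: benchtop fluorescence viewer fixed to the table, 200 deep (x) x 170 wide (y) x 68 mm high; origin at the centre of its underside, +x from front to back, z up. Front part (x -100 to -20 mm): open flat dark bed, 20 mm above the table, full width. From x = -20 mm back: the pale hood, its top 68 mm above the table, with a flush amber pane (rim 2 mm) over the slot
- slot_mouth (a point): middle of the cassette slot's floor at the hood's front face, level with the bed, 35 mm left (+y) of the viewer's middle; axes as the viewer's (+x is the way in). The slot is 25 mm wide inside, its mouth flares to 37 mm over the first 12 mm; 13 mm high
- slot_end (a point): middle of the slot's floor at the stop, 42 mm behind slot_mouth, where the cassette's nose is when home (30 mm of the cassette then sticks out of the hood); axes as the viewer's
- lamp_dial (a joint): lamp dial, rad: 0 = off (rest), grows clockwise seen from above; clicks at 0.4 (low), 0.8 (medium), 1.2 (third, full); hard stop at 1.28. Let go, it springs right back to off through all clicks: spring about 0.06 N m at off, 0.10 N m at the third click, with a ripple of 0.03 N m at the clicks
- dial_grip (a point): on the dial's upright axis at mid-height of its grip bar, 18 mm above the hood's top; turns with the dial, x axis along the bar towards its white pointer line. Bar 46 x 13 mm, from 7 to 29 mm above the hood's top, on a round skirt 42 mm across. All dark. The bar points 0.6 rad left (anticlockwise) of the viewer's +x when off, 0.6 rad right at the third click
- dial_foot (a point): foot of the dial's axis on the hood's top, 35 mm behind and 38 mm right (-y) of the viewer's origin, 68 mm above the table; axes as the viewer's. Nothing else stands on the hood; four white dots round the dial, growing in size, mark off and the three clicks
- dropper: small white dropper bottle, 24 mm across, 62 mm tall, standing on the far part of the grey board; leave alone; origin at the centre of its underside
- timer: white countdown timer, 62 x 75 x 17 mm, lying on the table between the robot and the viewer; leave alone; origin at the centre of its underside
- tube_rack: fixed blue-grey tube rack with five capped tubes, 90 (x) x 150 (y) mm, 88 mm tall, on the other side of the viewer from the board; origin at the centre of its underside
There are look-alikes about, which are no part of the job. Leave any black or purple look-alike of the cassette alone.

How it is judged:
By the outcome, as a careful person would: the job done as asked, in the order asked, and still so for the second after the job is handed in, while the arm keeps its last pose, push and grip.
It also fails if it takes over 58 s, if anything falls off the work surface, if the arm or the gripper's body presses on something with over 40 N, if the wrist force passes 120 N, or if a joint passes its speed limit or range.

ROBOT

A 6-joint arm with a two-finger parallel gripper is mounted at the origin on the work surface. World frame = base frame: x ahead of the robot, y to its left, z up, the work surface at z = 0. Lengths are in m, angles in rad, forces in N, time in s.
With the tool pointing down it reaches from about 0.35 to 0.875 m from the base axis. Payload 4.2 kg.
Tool frame: the origin (TCP) lies on the centre line of the jaws, within the pads' length; the fingertips stand 17 mm ahead of it and the grasp point (between the pads) lies 2 mm behind it; z points along the fingers, y is the line along which they close (so a half turn about z gives the same grasp; the last joint's range is limited). The gripper opens to 85 mm and grips with 20 to 120 N. Pads are 22 mm wide; open, the fingers measure 114 mm over their backs; the gripper's body (76 mm by 85 mm) begins 54 mm behind the grasp point. The pads swing forward as they close: fully open they stand 13 mm farther back than shut.
Start: joints at [-0.898, 0.385, 0.008, 0, -1.194, -0.259], TCP at [0.251, -0.572, 0.248] pointing down, gripper open.
Joint ranges: [-3.14, 3.14], [-1.21, 2.06], [-1.07, 1.41], [-3.16, 2.05], [-2.99, -0.16], [-3.1, 3.1]. Speed limits (rad/s): [2.79, 2.79, 3.14, 3.14, 3.14, 3.14].

INTERFACE

Orientations are given as a unit quaternion [w, x, y, z].
In Python, from rig import r gives the robot as it stands. The module is installed in compiled form; this text tells all that it offers.
- The arm moves only by the shell command python3 -m handwheel 'ROWS'. ROWS is a JSON object of lists of equal length, an entry for each row: "rot": the turn, a rotation vector about the tool's x, y, z in rad, a list of three; "linear": the shift along the tool's x, y, z in mm, a list of three; "hand": the opening, from 0 (shut) to 1 (fully open). In form: {"rot": [[rx, ry, rz], ...], "linear": [[dx, dy, dz], ...], "hand": [hand, ...]}. A call has 1 to 5 rows; each row is the pose to reach, as a shift and turn from the pose commanded when the call began, along the tool's axes at that moment; what a row does not reach only later rows make up. A row lasts 1/12 s, in which the tool goes at most 41.7 mm and 7.16 degrees, less where a joint would pass 70% of its speed; a pose out of reach is approached as far as the arm can. A call with a gripper value outside its range is refused whole. The fingers move at their own pace and stop on an object; the grip force is fixed at half the most. Time passes only in rows, so rows that repeat a pose let the fingers close. It gives the time, the measured TCP pose, the force, the opening and the grip force at its end, in the units of the state.
- r.state(): the state, without advancing time (a new reading comes with each control period).
- r.snapshot(name): name is "scene" or "top" or "wrist"; returns (picture, depth): 480x640x3 uint8, blue, green, red; 480x640 float32, m along the optical axis (not along the pixel's ray), 0 where there is no reading.
- r.camera_params(name): a dict with "K" (3x3 intrinsics, pixels), "cam_to_world" (4x4, takes a point from camera to world coordinates). Camera axes: x right, y up, looking along -z (the intrinsics and any distortion apply to the point x, -y, -z); pixel columns grow to the right and rows downward; lengths in m; the calibration is good to about 2 mm. A picture is of the moment at which its call begins: read the wrist's pose just before it. camera_params takes no time and is no camera call; for the wrist camera it gives the pose at the moment of the call.
- r.job_done(): hands the job in; it is judged then, once.
The state is a dict: "time_s": time; "q": joint angles; "dq": joint speeds; "joint_efforts": joint torques, N m; "tcp_pos": TCP position; "eef_rot": TCP orientation; "ft_force": force on the tool from outside, world axes, zero at the start; "ft_torque": the same for the moment, N m; "width": finger opening in m; "finger_force": force on a finger pad.
Only numpy, scipy, OpenCV 4.12 (cv2) and the standard library are available. Lean on these libraries where they do the work, as an engineer would, in place of code of your own. Each camera call takes 0.05 s, during which the arm holds its last target. There are 200 camera calls.

## Working session

There is one attempt and no reset: what is moved stays moved. The work goes in short steps, Python scripts to look and compute and a shell command to move; the robot and the scene stay as the last step left them, time stands still between calls to the robot, and variables do not carry over. Pictures are saved under pics/ and viewed, at most 10 in all, crops included, and the job is handed in when it is done.

```bash
mkdir -p pics
cat > h.py <<'E'
import numpy as np, cv2
from rig import r
from scipy.spatial.transform import Rotation as R
def snap(name,fn=None):
    p=r.camera_params(name); im,d=r.snapshot(name)
    if fn: cv2.imwrite('pics/'+fn,im)
    return im,d,p
def px2w(p,u,v,z=None,d=None):
    K=np.array(p['K']);T=np.array(p['cam_to_world'])
    ray=np.array([(u-K[0,2])/K[0,0],-(v-K[1,2])/K[1,1],-1.])
    w=T[:3,:3]@ray
    if z is not None: s=(z-T[2,3])/w[2]
    else: s=d
    return T[:3,3]+s*w
def w2px(p,X):
    K=np.array(p['K']);T=np.array(p['cam_to_world'])
    c=T[:3,:3].T@(np.array(X)-T[:3,3])
    return K[0,2]+K[0,0]*c[0]/-c[2], K[1,2]+K[1,1]*c[1]/c[2]
def tool(s):
    w,x,y,z=s['eef_rot']; return np.array(s['tcp_pos']),R.from_quat([x,y,z,w]).as_matrix()
E
python3 - <<'E'
from h import *
for n in('top','scene'):
    im,d,p=snap(n,n+'0.png'); np.savez('pics/'+n+'0.npz',d=d); 
    print(n,{k:np.round(v,4).tolist() if not isinstance(v,str) else v for k,v in p.items()})
s=r.state(); print(s); print(tool(s)[1].round(3))
E
```

```text
top {'K': [[580.3616, 0.0, 316.7994], [0.0, 580.3616, 235.6729], [0.0, 0.0, 1.0]], 'cam_to_world': [[0.0219, 0.9909, -0.1324, 0.3109], [-0.9997, 0.0208, -0.0097, -0.0698], [-0.0068, 0.1326, 0.9911, 1.2248], [0.0, 0.0, 0.0, 1.0]]}
scene {'K': [[441.8945, 0.0, 321.0931], [0.0, 441.8945, 244.2228], [0.0, 0.0, 1.0]], 'cam_to_world': [[0.6978, -0.5767, 0.4248, 0.8784], [0.7162, 0.5529, -0.4259, -0.453], [0.0107, 0.6014, 0.7988, 0.8168], [0.0, 0.0, 0.0, 1.0]]}
{'time_s': 0.1, 'q': array([-8.98396749e-01,  3.85481221e-01,  6.75475156e-03, -4.09441947e-04,
       -1.19402204e+00, -2.58625617e-01]), 'dq': array([-5.82816382e-05, -2.65259027e-03,  2.50603978e-03,  5.81183454e-04,
        9.74474564e-04,  4.11644948e-04]), 'joint_efforts': array([-7.74473119e-04, -3.93319881e+01,  1.88929403e+01,  4.19793874e+00,
       -2.54381528e-03, -3.37202117e-06]), 'tcp_pos': array([ 0.25111767, -0.57179294,  0.24733077]), 'eef_rot': array([-2.68110054e-04, -2.05340266e-01,  9.78690138e-01,  9.57644551e-04]), 'ft_force': array([-0.52651279,  0.34374578,  0.33481445]), 'ft_torque': array([ 0.03755062,  0.01319749, -0.0712564 ]), 'finger_force': 0.0, 'width': 0.08545942040760708}
[[-0.916 -0.402 -0.001]
 [-0.402  0.916  0.002]
 [ 0.     0.002 -1.   ]]
```

View pics/top0.png

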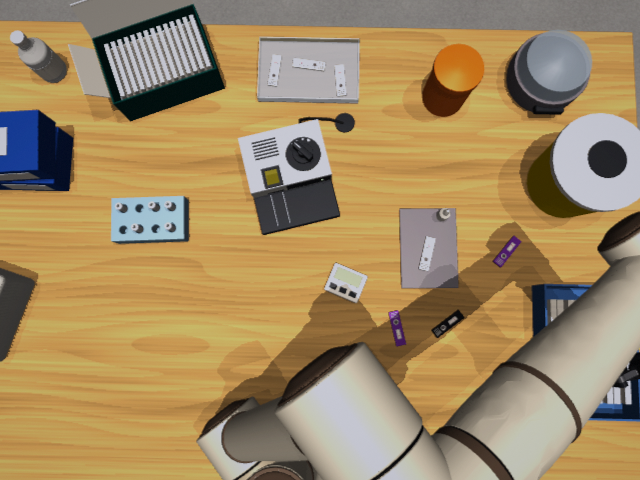

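The top picture shows these candidates: the white cassette on the grey board (427,254), three white ones in the tray (274,70), (309,65), (340,80), purple ones (507,251), (397,328), and a black one (448,323). I choose the one on the board. The viewer is at (290,180), its dial at (303,152), and the amber pane over the slot at (272,177).

Run:
```python
from h import *
im=cv2.imread('pics/top0.png')
a=cv2.resize(im[110:240,230:345],None,fx=3.4,fy=3.4,interpolation=cv2.INTER_CUBIC)
b=cv2.resize(im[200:295,395:465],None,fx=4.6,fy=4.6,interpolation=cv2.INTER_CUBIC)
h=max(a.shape[0],b.shape[0]);c=np.zeros((h,a.shape[1]+b.shape[1],3),np.uint8)
c[:a.shape[0],:a.shape[1]]=a;c[:b.shape[0],a.shape[1]:]=b
print(c.shape,a.shape);cv2.imwrite('pics/crop1.png',c)
```

```text
(442, 713, 3) (442, 391, 3)
```

View pics/crop1.png

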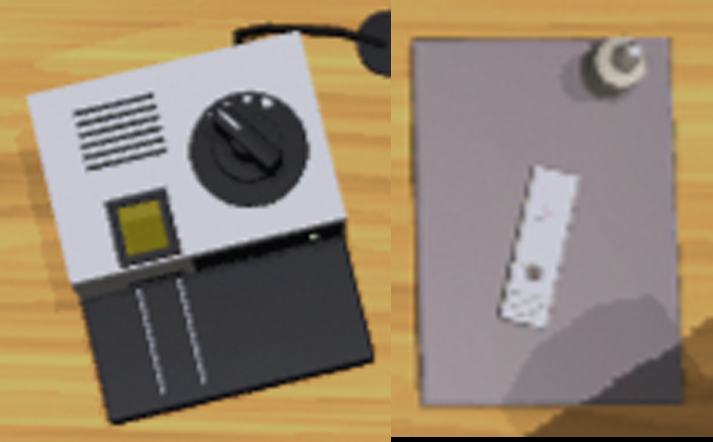

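The crop confirms the choice: the cassette is white, with the well and ridges at the end near the robot and the window end pointing away from it. The dial pointer is at the off dot, and the slot guide lines are under the amber pane. Next I turn these pixels into positions.

Run:
```python
from h import *
p=r.camera_params('top');d=np.load('pics/top0.npz')['d']
A=lambda x,y:(230+x/3.4-.35,110+y/3.4-.35)
B=lambda x,y:(395+(x-391)/4.6-.4,200+y/4.6-.4)
W=lambda uv,z:px2w(p,*uv,z=z)
c=[W(B(*q),.012) for q in((535,166),(580,176),(546,327),(500,317))]
nose=(c[0]+c[1])/2;tail=(c[2]+c[3])/2
print('cas ctr',sum(c)/4,'len',np.linalg.norm(nose-tail),'w',np.linalg.norm(c[0]-c[1]),'yaw',np.arctan2(*(nose-tail)[1::-1]))
print('board',[W(B(*q),.006).round(3) for q in((413,38),(670,38),(682,404),(422,404))])
h=[W(A(*q),.068) for q in((27,97),(298,30),(345,218),(77,285))]
f=[W(A(*q),.02) for q in((373,360),(112,424))]
ctr=(h[0]+h[1]+f[0]+f[1])/4
x=(h[0]+h[1]-f[0]-f[1])[:2];y=(h[0]-h[1]+f[1]-f[0])[:2]
print('viewer',ctr,np.linalg.norm(x)/2,np.linalg.norm(y)/2,'yaw',np.arctan2(x[1],x[0]),np.arctan2(-y[0],y[1]))
for uv in (A(150,60),A(250,350),B(540,230),B(450,200)):
    u,v=map(int,np.round(uv));print(uv,px2w(p,u,v,d=d[v,u]).round(4))
print('dial top',W(A(248,138),.097)); print('dropper',W(B(625,52),.062),W(B(620,70),.04))
```

```text
cas ctr [ 0.44087848 -0.28995128  0.012     ] len 0.07133041754582807 w 0.020963164781914817 yaw -0.22521115390713176
board [array([ 0.537, -0.232,  0.006]), array([ 0.54 , -0.351,  0.006]), array([ 0.371, -0.355,  0.006]), array([ 0.368, -0.237,  0.006])]
viewer [0.59055189 0.00148453 0.044     ] 0.2000719381808047 0.1676458810775895 yaw 0.26222099540089816 0.2674632286797837
(273.7676470588235, 127.29705882352943) [7.118e-01 4.080e-02 7.000e-04]
(303.17941176470583, 212.59117647058824) [ 0.5195 -0.0279  0.0195]
(426.9913043478261, 249.6) [ 0.4475 -0.2899  0.0116]
(407.4260869565218, 243.0782608695652) [ 0.4623 -0.249   0.0046]
dial top [ 0.63336116 -0.02659258  0.097     ]
dropper [ 0.52245867 -0.31847059  0.062     ] [ 0.51820713 -0.32087258  0.04      ]
```

```bash
cat >> h.py <<'E'
def goal(x,y,z,yaw):
    s=r.state();P,M=tool(s);c,n=np.cos(yaw),np.sin(yaw)
    G=np.array([[-c,-n,0],[-n,c,0],[0,0,-1.]])
    print('linear',(1000*M.T@(np.array([x,y,z])-P)).round(1).tolist(),'rot',R.from_matrix(M.T@G).as_rotvec().round(4).tolist(),'t',round(s['time_s'],2))
E
python3 -c "
from h import *
goal(.4175,-.2846,.2,-.225)"
```

```text
linear [-267.8, 196.0, 47.7] rot [0.0019, -0.0008, 0.6386] t 0.1
```

```bash
python3 -m handwheel '{"rot":[[0,0,0.32],[0,0,0.32],[0,0,0.32],[0,0,0.32],[0,0,0.32]],"linear":[[-134,98,24],[-134,98,24],[-134,98,24],[-134,98,24],[-134,98,24]],"hand":[0.45,0.45,0.45,0.45,0.45]}'
python3 -c "
from h import *
goal(.4175,-.2846,.2,-.225)"
```

```text
time_s: 0.52
tcp_pos: [0.3359, -0.4238, 0.223]
eef_rot: [-0.001, -0.049, 0.999, 0.002]
ft_force: [-1.7, -0.2, 0.2]
width: 0.039
finger_force: 0.0
linear [-94.9, 130.4, 23.3] rot [0.0032, -0.0017, 0.3231] t 0.52
```

```bash
python3 -m handwheel '{"rot":[[0.003,-0.002,0.323],[0.003,-0.002,0.323],[0.003,-0.002,0.323],[0.003,-0.002,0.323],[0.003,-0.002,0.323]],"linear":[[-95,130,23],[-95,130,23],[-95,130,23],[-95,130,23],[-95,130,23]],"hand":[0.45,0.45,0.45,0.45,0.45]}'
python3 - <<'E'
from h import *
goal(.4175,-.2846,.2,-.225)
im,d,p=snap('wrist','w1.png');np.savez('pics/w1.npz',d=d,K=p['K'],T=p['cam_to_world'])
print(np.round(p['cam_to_world'],3))
E
```

```text
time_s: 0.93
tcp_pos: [0.4186, -0.2863, 0.2002]
eef_rot: [0.0, 0.112, 0.994, -0.001]
ft_force: [0.2, -0.7, 1.1]
width: 0.0381
finger_force: 0.0
linear [1.4, 1.4, 0.2] rot [-0.0015, 0.001, 0.0006] t 0.93
[[ 0.223 -0.936 -0.271  0.349]
 [ 0.975  0.214  0.063 -0.268]
 [-0.001 -0.278  0.961  0.327]
 [ 0.     0.     0.     1.   ]]
```

View pics/w1.png

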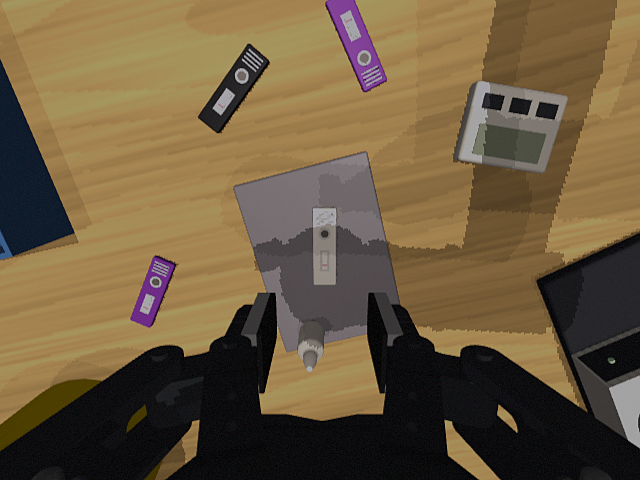

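The wrist view shows the cassette on the board with corners at (313,208), (336,208), (336,285) and (314,285). Its well and ridges are on the robot side (top) and the window end is towards the dropper at (311,345).

Run:
```python
from h import *
f=np.load('pics/w1.npz');p={'K':f['K'],'cam_to_world':f['T']}
c=[px2w(p,u,v,z=.012) for u,v in((312.5,207.5),(336.5,207.5),(336.5,285),(313.5,285))]
t=(c[0]+c[1])/2;n=(c[2]+c[3])/2;m=(t+n)/2;e=n-t
yaw=np.arctan2(e[1],e[0]);print(m,np.linalg.norm(e),np.linalg.norm(c[0]-c[1]),yaw)
g=m-.024*e/np.linalg.norm(e);print(g)
goal(g[0],g[1],.05,-.222)
```

```text
[ 0.44036209 -0.28646318  0.012     ] 0.07217937497992312 0.02079323407785544 -0.2162547742517278
[ 0.4169211  -0.28131343  0.012     ]
linear [2.8, 5.8, 150.5] rot [-0.002, 0.001, -0.002] t 0.98
```

```bash
python3 -m handwheel '{"rot":[[-0.002,0.001,-0.004],[-0.002,0.001,-0.004],[-0.002,0.001,-0.004],[-0.002,0.001,-0.004],[-0.002,0.001,-0.004]],"linear":[[3,5.5,35],[3,5.5,75],[3,5.5,115],[3,5.5,150],[3,5.5,150]],"hand":[0.4,0.4,0.4,0.4,0.4]}'
python3 -m handwheel '{"rot":[[0,0,0],[0,0,0],[0,0,0],[0,0,0],[0,0,0]],"linear":[[0,0,10],[0,0,20],[0,0,25.5],[0,0,25.5],[0,0,25.5]],"hand":[0.4,0.4,0.4,0.4,0.4]}'
python3 - <<'E'
from h import *
goal(.4170,-.282,.024,-.222)
im,d,p=snap('wrist','w2.png')
E
```

```text
time_s: 1.4
tcp_pos: [0.4104, -0.2838, 0.0451]
eef_rot: [-0.007, 0.114, 0.993, 0.001]
ft_force: [-1.4, -0.1, -0.3]
width: 0.0344
finger_force: 0.0
time_s: 1.82
tcp_pos: [0.4163, -0.2851, 0.0268]
eef_rot: [0.002, 0.112, 0.994, -0.001]
ft_force: [0.3, 0.1, 0.2]
width: 0.0341
finger_force: 0.0
linear [0.0, 3.1, 2.8] rot [-0.0009, 0.0034, -0.0031] t 1.82
```

View pics/w2.png

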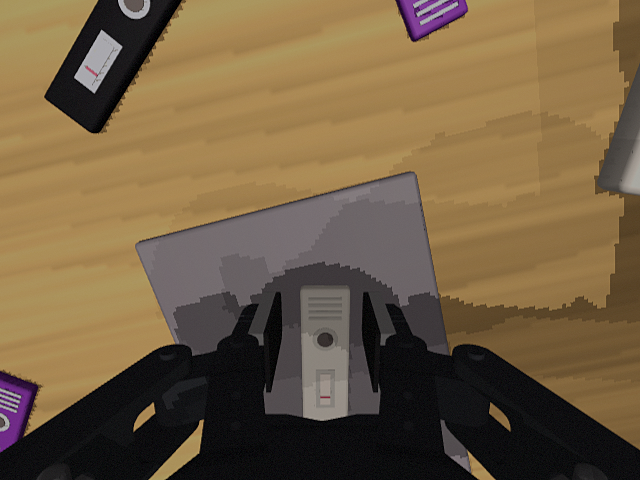

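The wrist view shows the cassette (columns 301–350) between the pads (271–371), aligned and within 2 mm of centre. I lower the last bit and close.

```bash
python3 -m handwheel '{"rot":[[0,0,0],[0,0,0],[0,0,0],[0,0,0],[0,0,0]],"linear":[[0,2,2],[0,2,2],[0,2,2],[0,2,2],[0,2,2]],"hand":[0.4,0.4,0,0,0]}'
python3 -m handwheel '{"rot":[[0,0,0],[0,0,0],[0,0,0],[0,0,0]],"linear":[[0,0,0],[0,0,0],[0,0,0],[0,0,0]],"hand":[0,0,0,0]}'
python3 -m handwheel '{"rot":[[0,0,0],[0,0,0],[0,0,0],[0,0,0],[0,0,0]],"linear":[[0,0,-10],[0,0,-40],[0,0,-76],[0,0,-76],[0,0,-76]],"hand":[0,0,0,0,0]}'
python3 - <<'E'
from h import *
im,d,p=snap('wrist','w3.png')
E
```

```text
time_s: 2.28
tcp_pos: [0.4164, -0.2828, 0.0245]
eef_rot: [0.001, 0.112, 0.994, -0.001]
ft_force: [-1.0, 1.7, 6.0]
width: 0.0185
finger_force: 58.7
time_s: 2.62
tcp_pos: [0.4163, -0.2828, 0.0245]
eef_rot: [0.001, 0.112, 0.994, -0.0]
ft_force: [-1.0, 1.3, 5.3]
width: 0.0184
finger_force: 58.7
time_s: 3.03
tcp_pos: [0.4174, -0.2831, 0.1023]
eef_rot: [0.004, 0.112, 0.994, -0.001]
ft_force: [-0.0, 0.7, -0.7]
width: 0.0185
finger_force: 58.8
```

View pics/w3.png

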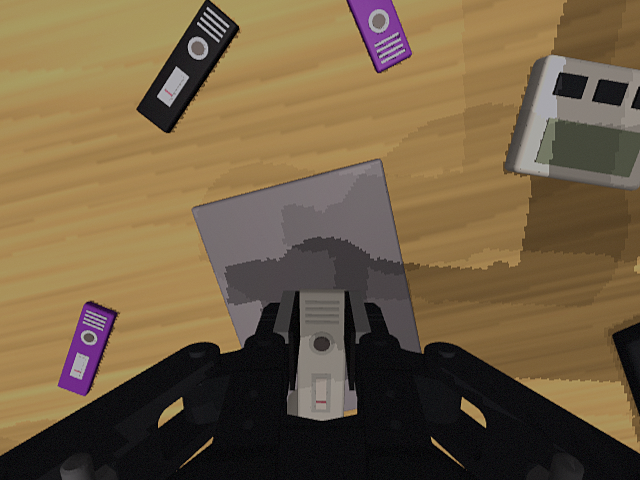

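The cassette is held squarely, with its tail edge at row 290 (columns 300–350). I measure it in the tool frame, then go above the slot approach.

Run:
```python
from h import *
s=r.state();P,M=tool(s);p=r.camera_params('wrist')
for u,v in((300,291),(350,291),(288,412),(356,412)):
    print((1000*M.T@(px2w(p,u,v,z=P[2]-.0125)-P)).round(1))
# approach: nose 30mm before mouth
yaw=.265;x=np.array([np.cos(yaw),np.sin(yaw)]);y=np.array([-x[1],x[0]])
V=np.array([.5906,.0015]);mouth=V-.02*x+.035*y;print('mouth',mouth,'end',mouth+.042*x)
g=mouth-(.036+.024+.03)*x
print(g);goal(g[0],g[1],.1,yaw)
```

```text
[12.3 -6.8 12.5]
[12.3 13.6 12.4]
[-47.  -13.2  12.7]
[-47.1  17.6  12.7]
mouth [0.56213133 0.03004005] end [0.60266521 0.04104024]
[0.475273   0.00646822]
linear [7.1, 295.0, 0.6] rot [-0.0013, 0.0034, -0.4905] t 3.08
```

```bash
python3 -m handwheel '{"rot":[[0,0,-0.1],[0,0,-0.2],[0,0,-0.3],[0,0,-0.4],[0,0,-0.49]],"linear":[[1,30,0],[2,65,0],[3,100,0],[4,135,0],[5,170,0]],"hand":[0,0,0,0,0]}'
python3 -c "
from h import *
goal(.4753,.0065,.1,.265)"
```

```text
time_s: 3.5
tcp_pos: [0.448, -0.1145, 0.0985]
eef_rot: [-0.001, -0.134, 0.991, -0.0]
ft_force: [1.0, 0.4, 0.5]
width: 0.0185
finger_force: 58.8
linear [-58.5, 109.4, -1.7] rot [-0.0005, -0.0021, 0.0038] t 3.5
```

```bash
python3 -m handwheel '{"rot":[[0,0,0],[0,0,0],[0,0,0],[0,0,0],[0,0,0]],"linear":[[-20,30,0],[-40,65,0],[-58,105,0],[-58,105,0],[-58,105,0]],"hand":[0,0,0,0,0]}'
python3 - <<'E'
from h import *
goal(.4753,.0065,.1,.265)
im,d,p=snap('wrist','w4.png');print(p['K'][0][0])
im,d,p=snap('scene','s4.png')
im2,d2,p2=snap('top','t4.png')
a=im[:, :]
b=cv2.resize(im2[110:250,220:360],None,fx=3.4,fy=3.4,interpolation=cv2.INTER_CUBIC)
w=cv2.imread('pics/w4.png')
u,v=map(int,w2px(p,(.56,.03,.02)));print(u,v)
c=cv2.resize(im[max(0,v-70):v+70,max(0,u-70):u+70],(300,300),interpolation=cv2.INTER_CUBIC)
o=np.zeros((600,800,3),np.uint8);o[:360,:480]=cv2.resize(w,(480,360));o[:300,490:790]=c
o[300:600,490:790]=cv2.resize(b,(300,300));cv2.imwrite('pics/c4.png',o)
E
```

```text
time_s: 3.92
tcp_pos: [0.4771, 0.0026, 0.0984]
eef_rot: [-0.001, -0.134, 0.991, -0.001]
ft_force: [-0.6, -0.1, -0.3]
width: 0.0181
finger_force: 58.9
linear [0.7, 4.3, -1.6] rot [-0.0012, -0.0017, 0.0039] t 3.92
367.2463871408341
373 257
```

View pics/c4.png

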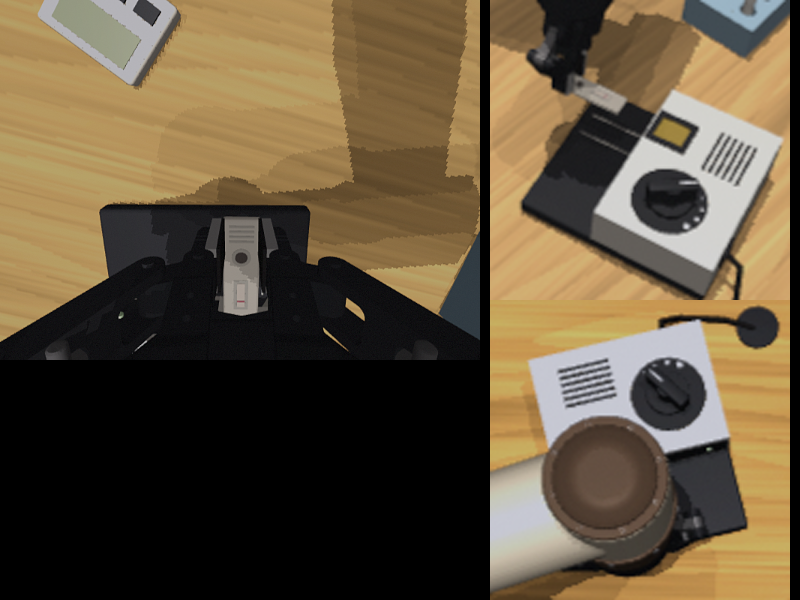

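The wrist view shows the bed's front edge square to the tool, with full-size corners near (137,275) and (412,277). The scene crop shows the held cassette over the bed pointing at the slot. I cross-check the viewer's pose from both cameras.

Run:
```python
from h import *
s=r.state();P,M=tool(s);p=r.camera_params('wrist')
L,Rr=[px2w(p,u,v,z=.02) for u,v in((137,275.5),(412.5,277))]
m=(L+Rr)/2
print('front edge',L,Rr,np.linalg.norm(L-Rr),'mid tool',(1000*M.T@(m-P)).round(1))
e=(Rr-L)[:2];print('yaw',np.arctan2(-e[0],e[1]))
yaw=.265;x=np.array([np.cos(yaw),np.sin(yaw)]);y=np.array([-x[1],x[0]])
V=np.array([.5906,.0015]);print('pred front mid',V-.1*x, 'cas tail pt',[(1000*M.T@(px2w(p,u*4/3,v*4/3,z=P[2]-.0125)-P)).round(1) for u,v in((224,217),(259,217))])
ps=r.camera_params('scene')
S=lambda a,b:(303+(a-490)/2.143,187+b/2.143)
h=[px2w(ps,*S(*q),z=.068) for q in((594,218),(718,272),(780,140),(670,92))]
print(np.round(h,4)); c=sum(h)/4;print('hood top ctr',c,'-> V',c[:2]-.04*x,'dims',np.linalg.norm(h[0]-h[1]),np.linalg.norm(h[1]-h[2]))
f=h[1]-h[0]+h[2]-h[3];print('yaw',np.arctan2(f[1],f[0]))
```

```text
front edge [ 0.51145522 -0.1023064   0.02      ] [0.46959988 0.0565357  0.02      ] 0.16426406572312158 mid tool [ -7.8 -25.3  78.7]
yaw 0.25764625556234527
pred front mid [ 0.49409075 -0.02469093] cas tail pt [array([11.8, -6.8, 12.5]), array([11.8, 12.3, 12.5])]
[[ 0.6005 -0.0871  0.068 ]
 [ 0.7151 -0.0484  0.068 ]
 [ 0.6658  0.109   0.068 ]
 [ 0.5516  0.0771  0.068 ]]
hood top ctr [0.63324133 0.0126503  0.068     ] -> V [0.59463763 0.00217393] dims 0.1209980156922203 0.164936590757896
yaw 0.2999571461140382
```

```bash
python3 -m handwheel '{"rot":[[-0.001,-0.002,0],[-0.001,-0.002,0],[-0.001,-0.002,0],[-0.001,-0.002,0],[-0.001,-0.002,0]],"linear":[[0,5,20],[0,5,40],[0,5,57],[0,5,57],[0,5,57]],"hand":[0,0,0,0,0]}'
python3 -m handwheel '{"rot":[[0,0,0],[0,0,0],[0,0,0],[0,0,0],[0,0,0]],"linear":[[-6,0,0],[-12,0,0],[-18,0,0],[-24,0,0],[-24,0,0]],"hand":[0,0,0,0,0]}'
python3 - <<'E'
from h import *
goal(.4753,.0065,.0405,.265)
im,d,p=snap('scene','s5.png')
cv2.imwrite('pics/c5.png',cv2.resize(im[180:310,310:440],(585,585),interpolation=cv2.INTER_CUBIC))
E
```

```text
time_s: 4.48
tcp_pos: [0.4755, 0.0038, 0.042]
eef_rot: [0.0, -0.131, 0.991, -0.0]
ft_force: [0.3, -0.8, -0.3]
width: 0.0184
finger_force: 58.9
time_s: 4.9
tcp_pos: [0.5017, 0.0123, 0.0434]
eef_rot: [0.003, -0.132, 0.991, 0.0]
ft_force: [0.6, 0.8, 1.0]
width: 0.0187
finger_force: 58.9
linear [27.0, 1.3, 2.7] rot [-0.0003, 0.006, 0.0002] t 4.9
```

View pics/c5.png

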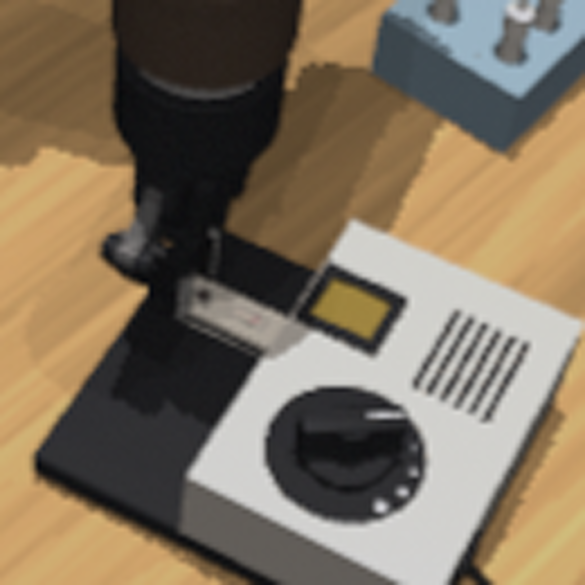

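The scene crop shows the cassette's nose arriving under the hood front by the amber pane (265,340), in line with the guide marks. I go on slowly with a small shift left and down.

```bash
python3 -m handwheel '{"rot":[[0,0.006,0],[0,0.006,0],[0,0.006,0],[0,0.006,0],[0,0.006,0]],"linear":[[0,2,2],[-4,2,2],[-8,2,2],[-12,2,2],[-12,2,2]],"hand":[0,0,0,0,0]}'
python3 -m handwheel '{"rot":[[0,0,0],[0,0,0],[0,0,0],[0,0,0],[0,0,0]],"linear":[[-4,0,0],[-8,0,0],[-12,0,0],[-14,0,0],[-14,0,0]],"hand":[0,0,0,0,0]}'
python3 -c "
from h import *
goal(.4753,.0065,.0405,.265);print(r.state()['ft_force'],r.state()['ft_torque'])"
```

```text
time_s: 5.37
tcp_pos: [0.5117, 0.0171, 0.0408]
eef_rot: [-0.001, -0.132, 0.991, -0.0]
ft_force: [-0.4, 1.0, -0.9]
width: 0.0185
finger_force: 58.9
time_s: 5.78
tcp_pos: [0.5247, 0.0206, 0.0407]
eef_rot: [-0.001, -0.132, 0.991, -0.0]
ft_force: [0.6, 0.2, -0.9]
width: 0.0184
finger_force: 58.9
linear [51.4, -0.7, 0.3] rot [-0.0003, -0.0025, -0.0001] t 5.78
[ 0.57330893  0.21578243 -0.93213576] [ 0.00585169 -0.02271998  0.00503422]
```

```bash
python3 -m handwheel '{"rot":[[0,0,0],[0,0,0],[0,0,0],[0,0,0],[0,0,0]],"linear":[[-3,0,0],[-6,0,0],[-9,0,0],[-12,0,0],[-12,0,0]],"hand":[0,0,0,0,0]}'
python3 -m handwheel '{"rot":[[0,0,0],[0,0,0],[0,0,0],[0,0,0],[0,0,0]],"linear":[[-2,0,0],[-4,0,0],[-5,0,0],[-5,0,0],[-5,0,0]],"hand":[0,0,0,0,0]}'
python3 -c "
from h import *
goal(.4753,.0065,.0405,.265);print(r.state()['ft_force'],r.state()['ft_torque'])"
```

```text
time_s: 6.2
tcp_pos: [0.5365, 0.0238, 0.0407]
eef_rot: [-0.001, -0.132, 0.991, -0.0]
ft_force: [-0.4, -0.2, -1.0]
width: 0.0188
finger_force: 58.9
time_s: 6.62
tcp_pos: [0.5405, 0.0249, 0.0406]
eef_rot: [-0.002, -0.132, 0.991, -0.0]
ft_force: [-0.1, -0.4, -0.8]
width: 0.0183
finger_force: 58.9
linear [67.7, -0.7, 0.3] rot [-0.0002, -0.0031, -0.0003] t 6.62
[-0.08306862 -0.39564277 -0.82789266] [0.00272204 0.05785477 0.05008736]
```

```bash
python3 -m handwheel '{"rot":[[0,0,0],[0,0,0],[0,0,0],[0,0,0]],"linear":[[-1,0,0],[-2,0,0],[-2,0,0],[-2,0,0]],"hand":[0,0,0,0]}'
python3 -m handwheel '{"rot":[[0,0,0],[0,0,0],[0,0,0],[0,0,0]],"linear":[[-1,0,0],[-2,0,0],[-2,0,0],[-2,0,0]],"hand":[0,0,0,0]}'
python3 -m handwheel '{"rot":[[0,0,0],[0,0,0],[0,0,0],[0,0,0]],"linear":[[-1,0,0],[-1.5,0,0],[-1.5,0,0],[-1.5,0,0]],"hand":[0,0,0,0]}'
python3 -c "
from h import *
goal(.4753,.0065,.0405,.265);print(r.state()['ft_force'],r.state()['ft_torque'])"
```

```text
time_s: 6.95
tcp_pos: [0.5425, 0.0254, 0.0406]
eef_rot: [-0.001, -0.132, 0.991, -0.0]
ft_force: [-0.1, 0.1, -0.5]
width: 0.0182
finger_force: 58.9
time_s: 7.28
tcp_pos: [0.5438, 0.0257, 0.0404]
eef_rot: [-0.002, -0.132, 0.991, -0.0]
ft_force: [-1.5, 0.0, 0.6]
width: 0.0181
finger_force: 59.0
time_s: 7.62
tcp_pos: [0.5439, 0.0257, 0.04]
eef_rot: [-0.004, -0.132, 0.991, -0.001]
ft_force: [-5.0, -1.2, 0.7]
width: 0.0182
finger_force: 59.1
linear [71.3, -0.6, 0.1] rot [-0.0002, -0.0074, -0.0007] t 7.62
[-5.01567791 -1.24369724  0.71362595] [-0.20384811  1.4366966   0.04283992]
```

Contact with the stop came at the expected depth. I lower to the floor with a bit more push, then release and back off.

```bash
python3 -m handwheel '{"rot":[[0,0,0],[0,0,0],[0,0,0],[0,0,0],[0,0,0]],"linear":[[-1,0,1],[-1.5,0,1.5],[-1.5,0,1.5],[-1.5,0,1.5],[-1.5,0,1.5]],"hand":[0,0,0,0,0]}'
python3 -m handwheel '{"rot":[[0,0,0],[0,0,0],[0,0,0],[0,0,0],[0,0,0]],"linear":[[0,0,0],[0,0,0],[0,0,0],[0,0,0],[0,0,0]],"hand":[0.2,0.35,0.4,0.4,0.4]}'
python3 -m handwheel '{"rot":[[0,0,0],[0,0,0],[0,0,0],[0,0,0],[0,0,0]],"linear":[[5,0,-5],[10,0,-30],[15,0,-70],[20,0,-110],[20,0,-110]],"hand":[0.4,0.4,0.4,0.4,0.4]}'
python3 - <<'E'
from h import *
s=r.state();P,M=tool(s)
yaw=.265;x=np.array([np.cos(yaw),np.sin(yaw)]);y=np.array([-x[1],x[0]])
goal(.634,-.0265,.16,yaw+.6)
im,d,p=snap('wrist','w6.png')
im,d,p=snap('scene','s6.png')
cv2.imwrite('pics/c6.png',np.hstack([cv2.resize(im[180:310,310:440],(390,390),interpolation=cv2.INTER_CUBIC),cv2.resize(cv2.imread('pics/w6.png')[200:480,180:460],(390,390))]))
E
```

```text
time_s: 8.03
tcp_pos: [0.544, 0.0256, 0.0386]
eef_rot: [-0.005, -0.132, 0.991, -0.001]
ft_force: [-8.3, -1.2, 5.1]
width: 0.0186
finger_force: 59.5
time_s: 8.45
tcp_pos: [0.5485, 0.0271, 0.0395]
eef_rot: [-0.0, -0.132, 0.991, -0.0]
ft_force: [-0.6, 1.0, -0.7]
width: 0.0339
finger_force: 0.0
time_s: 8.87
tcp_pos: [0.5324, 0.0223, 0.1576]
eef_rot: [0.007, -0.133, 0.991, 0.0]
ft_force: [0.8, -0.2, 0.2]
width: 0.034
finger_force: 0.0
linear [-85.2, -73.9, -1.2] rot [-0.0054, 0.0125, -0.5981] t 8.87
```

View pics/c6.png

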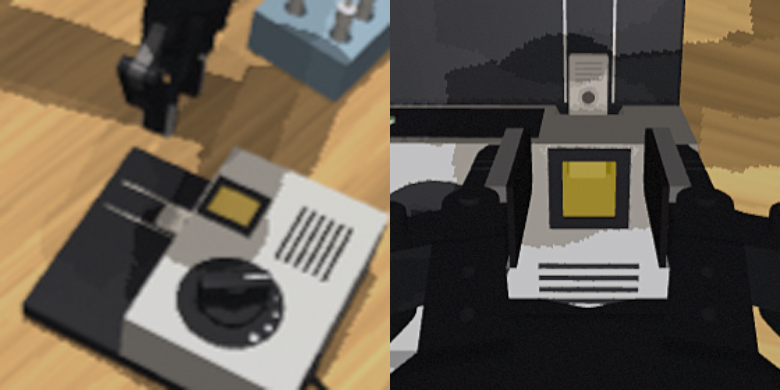

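The cassette sits between the guide lines with its ridged end and well sticking out of the hood. I check its tail position numerically while moving to the dial.

```bash
python3 - <<'E'
from h import *
p=r.camera_params('wrist');print('tail',px2w(p,322,238.5,z=.026),'expected',np.array([.6026,.041])-.072*np.array([.965,.262]))
E
python3 -m handwheel '{"rot":[[0,0,-0.12],[0,0,-0.24],[0,0,-0.36],[0,0,-0.48],[0,0.005,-0.6]],"linear":[[-17,-15,0],[-34,-30,0],[-51,-45,0],[-68,-60,0],[-85,-74,0]],"hand":[0.4,0.4,0.4,0.4,0.4]}'
python3 -m handwheel '{"rot":[[0,0,0],[0,0,0]],"linear":[[0,0,0],[0,0,0]],"hand":[0.4,0.4]}'
python3 - <<'E'
from h import *
goal(.634,-.0265,.16,.865)
im,d,p=snap('wrist','w7.png');np.savez('pics/w7.npz',d=d,K=p['K'],T=p['cam_to_world'])
E
```

```text
tail [0.5259138  0.02414263 0.026     ] expected [0.53312  0.022136]
time_s: 9.38
tcp_pos: [0.6296, -0.0283, 0.1471]
eef_rot: [-0.005, -0.422, 0.907, 0.0]
ft_force: [-0.1, 0.2, -0.8]
width: 0.0342
finger_force: 0.0
time_s: 9.55
tcp_pos: [0.6293, -0.0282, 0.1465]
eef_rot: [-0.006, -0.418, 0.908, 0.0]
ft_force: [-0.6, 0.1, -0.1]
width: 0.034
finger_force: 0.0
linear [-4.2, -2.4, -13.6] rot [0.0056, -0.0099, -0.0027] t 9.55
```

View pics/w7.png

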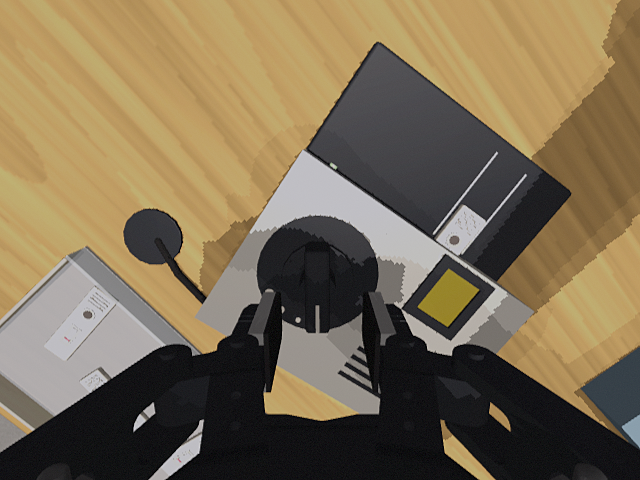

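The wrist view shows the dial bar at columns 305–328, aligned with the jaws and slightly left of the mid column 321, with its white pointer at (317,318). The cassette tail at (476,212) sticks out of the slot. I check the protrusion against the bed's front edge, (378,43)–(570,192).

Run:
```python
from h import *
f=np.load('pics/w7.npz');p={'K':f['K'],'cam_to_world':f['T']}
s=r.state();P,M=tool(s)
a,b=[px2w(p,*q,z=.02) for q in((378,43),(570,192))]
e=(b-a)/np.linalg.norm(b-a);n=np.array([-e[1],e[0],0])
print('front len',np.linalg.norm(b-a),'yaw',np.arctan2(-e[0],e[1]),'front mid',(a+b)/2)
t=[px2w(p,*q,z=.026) for q in((463,205),(489,220))]
print('tail dist',[((q-a)@n).round(4) for q in t],'lateral from mid',((t[0]+t[1])/2-(a+b)/2)@e)
for q in((300.5,258),(328,258),(305,332),(329,332)): print((1000*M.T@(px2w(p,*q,z=.097)-P)).round(1))
im=cv2.imread('pics/w7.png');c=cv2.resize(im[180:280,400:520],(720,600),interpolation=cv2.INTER_CUBIC);cv2.imwrite('pics/c7.png',c)
```

```text
front len 0.16520502455103553 yaw 0.2664865248359227 front mid [ 0.49524549 -0.02068618  0.02      ]
tail dist [np.float64(-0.049), np.float64(-0.047)] lateral from mid 0.03526453952590563
[11.5 -8.9 49.9]
[11.4  4.9 50. ]
[-30.   -7.2  49.5]
[-30.    5.6  49.6]
```

View pics/c7.png

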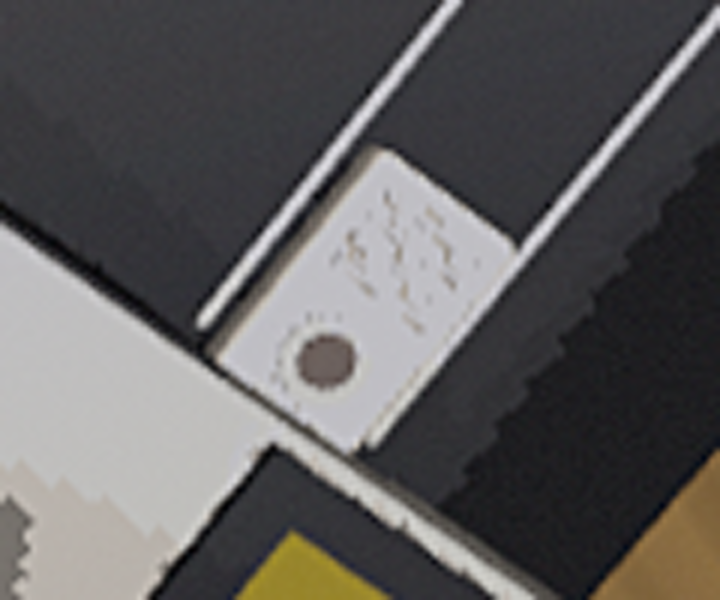

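The crop shows the cassette between the guide lines with only the ridged end and well outside. The tail is about 49–50 mm from the bed's front edge (50 expected), so it is home. Now the dial.

```bash
python3 -m handwheel '{"rot":[[0.005,-0.01,-0.003],[0.005,-0.01,-0.003],[0.005,-0.01,-0.003],[0.005,-0.01,-0.003],[0.005,-0.01,-0.003]],"linear":[[-2,-1,3],[-4.5,-2.5,6],[-4.5,-2.5,10],[-4.5,-2.5,10],[-4.5,-2.5,10]],"hand":[0.45,0.45,0.45,0.45,0.45]}'
python3 -c "
from h import *
goal(.634,-.0265,.0955,.865)"
```

```text
time_s: 10.02
tcp_pos: [0.634, -0.0256, 0.1386]
eef_rot: [0.001, -0.42, 0.907, -0.0]
ft_force: [0.4, -0.5, -0.3]
width: 0.0383
finger_force: 0.0
linear [0.7, -0.5, 43.1] rot [-0.0015, 0.0021, 0.003] t 10.02
```

```bash
python3 -m handwheel '{"rot":[[0,0,0],[0,0,0],[0,0,0],[0,0,0],[0,0,0]],"linear":[[0,0,12],[0,0,24],[0,0,36],[0,0,42.5],[0,0,42.5]],"hand":[0.45,0.45,0.45,0.45,0.45]}'
python3 -m handwheel '{"rot":[[0,0,0],[0,0,0],[0,0,0],[0,0,0],[0,0,0]],"linear":[[0,0,0],[0,0,0],[0,0,0],[0,0,0],[0,0,0]],"hand":[0.45,0,0,0,0]}'
python3 -m handwheel '{"rot":[[0,0,0],[0,0,0],[0,0,0],[0,0,0]],"linear":[[0,0,0],[0,0,0],[0,0,0],[0,0,0]],"hand":[0,0,0,0]}'
python3 -c "
from h import *
goal(.634,-.0265,.0955,.865)"
```

```text
time_s: 10.43
tcp_pos: [0.6333, -0.0259, 0.0944]
eef_rot: [-0.0, -0.42, 0.907, 0.0]
ft_force: [0.4, 0.1, 0.2]
width: 0.0384
finger_force: 0.0
time_s: 10.85
tcp_pos: [0.6347, -0.0254, 0.0975]
eef_rot: [0.002, -0.42, 0.907, -0.0]
ft_force: [-2.0, 2.8, 4.7]
width: 0.0176
finger_force: 58.7
time_s: 11.18
tcp_pos: [0.6346, -0.0254, 0.0974]
eef_rot: [0.002, -0.421, 0.907, -0.0]
ft_force: [-3.1, 2.5, 5.6]
width: 0.0173
finger_force: 58.8
linear [1.3, -0.2, 1.9] rot [-0.0024, 0.0035, 0.0031] t 11.18
```

```bash
python3 -c "
from h import *
print(r.state()['ft_torque'])"
python3 -m handwheel '{"rot":[[0,0,0.1],[0,0,0.2],[0,0,0.3],[0,0,0.4],[0,0,0.4]],"linear":[[0,0,0],[0,0,0],[0,0,0],[0,0,0],[0,0,0]],"hand":[0,0,0,0,0]}'
python3 - <<'E'
from h import *
print(r.state()['ft_torque'],r.state()['q'].round(2))
goal(.634,-.0265,.0955,.465)
im,d,p=snap('wrist','w8.png');np.savez('pics/w8.npz',d=d)
P,M=tool(r.state())
# white pointer / dots in tool frame near the dial
hsv=cv2.cvtColor(im,cv2.COLOR_BGR2HSV);m=((hsv[...,2]>150)&(hsv[...,1]<40)).astype(np.uint8)
n,l,st,ce=cv2.connectedComponentsWithStats(m)
for i in range(1,n):
    if 3<st[i,4]<400 and 220<ce[i][0]<420 and 200<ce[i][1]<420: print(ce[i].round(0),st[i].tolist(),(1000*M.T@(px2w(p,*ce[i],z=.097)-P)).round(1)[:2])
E
```

```text
[ 0.90886126  0.90758909 -0.03882158]
time_s: 11.6
tcp_pos: [0.6346, -0.0253, 0.0974]
eef_rot: [0.002, -0.231, 0.973, 0.0]
ft_force: [-3.5, 3.9, 5.4]
width: 0.0175
finger_force: 59.1
[1.05390412 1.02235822 0.07727527] [ 0.21  0.54 -0.15 -0.   -0.88 -1.32]
linear [1.0, -0.8, 1.9] rot [-0.0008, 0.004, 0.0002] t 11.6
[238. 293.] [236, 284, 5, 19, 23] [ 15.2 -28.8]
[238. 308.] [237, 305, 3, 7, 8] [  9.  -28.9]
[239. 316.] [237, 313, 4, 8, 10] [  5.6 -29. ]
[240. 324.] [239, 322, 3, 6, 7] [  2.1 -28.7]
[320. 363.] [320, 347, 2, 33, 34] [-14.9   1.9]
[300. 355.] [300, 353, 2, 5, 6] [-11.4  -5.9]
```

The white pointer line is still in line with the jaws after 0.4 rad, and the torque rose by 0.12 N m, so the dial follows. I turn on to the third click.

```bash
python3 -m handwheel '{"rot":[[0,0,0.1],[0,0,0.2],[0,0,0.3],[0,0,0.4],[0,0,0.5]],"linear":[[0,0,0],[0,0,0],[0,0,0],[0,0,0],[0,0,0]],"hand":[0,0,0,0,0]}'
python3 -m handwheel '{"rot":[[0,0,0.1],[0,0,0.2],[0,0,0.28],[0,0,0.32],[0,0,0.33]],"linear":[[0,0,0],[0,0,0],[0,0,0],[0,0,0],[0,0,0]],"hand":[0,0,0,0,0]}'
python3 -m handwheel '{"rot":[[0,0,0],[0,0,0],[0,0,0]],"linear":[[0,0,0],[0,0,0],[0,0,0]],"hand":[0,0,0]}'
python3 - <<'E'
from h import *
print(r.state()['ft_torque'],r.state()['q'].round(2))
goal(.634,-.0265,.0955,-.335)
im,d,p=snap('wrist','w9.png');np.savez('pics/w9.npz',d=d)
P,M=tool(r.state())
hsv=cv2.cvtColor(im,cv2.COLOR_BGR2HSV);m=((hsv[...,2]>150)&(hsv[...,1]<40)).astype(np.uint8)
n,l,st,ce=cv2.connectedComponentsWithStats(m)
for i in range(1,n):
    if 3<st[i,4]<400 and 280<ce[i][0]<360 and 220<ce[i][1]<420: print(ce[i].round(0),st[i].tolist(),(1000*M.T@(px2w(p,*ce[i],z=.097)-P)).round(1)[:2])
for z in (.068,.069,.02): pass
t,dt,pt=snap('top','t9.png');sc,ds,ps=snap('scene','s9.png')
# lamp lit? amber pane brightness before/after
s0=cv2.imread('pics/s6.png')
yaw=.265;x=np.array([np.cos(yaw),np.sin(yaw),0]);y=np.array([-x[1],x[0],0])
c=np.array([.5906,.0015,.068])+.005*x+.035*y
for nm,im0,im1,pp in(('scene',s0,sc,ps),):
    u,v=map(int,w2px(pp,c));print(nm,u,v,im0[v-3:v+4,u-3:u+4].mean((0,1)),im1[v-3:v+4,u-3:u+4].mean((0,1)))
E
```

```text
time_s: 12.07
tcp_pos: [0.6345, -0.0251, 0.0974]
eef_rot: [0.002, 0.018, 1.0, 0.001]
ft_force: [-4.3, 4.4, 6.4]
width: 0.0174
finger_force: 59.1
time_s: 12.48
tcp_pos: [0.6345, -0.025, 0.0974]
eef_rot: [0.002, 0.18, 0.984, 0.001]
ft_force: [-3.8, 4.8, 5.5]
width: 0.0177
finger_force: 59.1
time_s: 12.73
tcp_pos: [0.6345, -0.025, 0.0974]
eef_rot: [0.002, 0.18, 0.984, 0.001]
ft_force: [-3.9, 4.5, 6.4]
width: 0.0172
finger_force: 59.1
[1.30771423 1.06201826 0.08677585] [ 0.21  0.54 -0.15 -0.   -0.88 -2.15]
linear [-0.0, -1.6, 1.9] rot [0.0026, 0.0031, -0.0261] t 12.73
scene 386 249 [ 61.81632653 127.         151.28571429] [19.32653061 17.89795918 17.85714286]
```

Run:
```python
from h import *
for f in('w8','w9'):
    im=cv2.imread(f'pics/{f}.png');g=im.min(2)
    print(f);print(g[335:385:5,306:336:1].tolist() if 0 else '')
    for v in range(335,390,6): print(v,g[v,296:344:2].tolist())
    hsv=cv2.cvtColor(im,cv2.COLOR_BGR2HSV);m=((hsv[...,0]>22)&(hsv[...,0]<35)&(hsv[...,1]>150)).astype(np.uint8)
    n,l,st,ce=cv2.connectedComponentsWithStats(m)
    for i in range(1,n):
        if st[i,4]>150: print('amber',st[i].tolist(),im[l==i].mean(0).round())
```

```text
w8

335 [7, 10, 28, 26, 28, 17, 22, 23, 28, 26, 22, 26, 23, 26, 28, 22, 28, 28, 27, 25, 21, 17, 26, 29]
341 [2, 14, 13, 27, 28, 14, 25, 24, 28, 26, 25, 19, 27, 24, 27, 22, 26, 26, 28, 27, 24, 13, 26, 29]
347 [4, 17, 13, 35, 32, 18, 25, 25, 23, 24, 24, 21, 145, 136, 147, 18, 21, 26, 26, 25, 23, 17, 28, 31]
353 [9, 3, 183, 30, 36, 22, 25, 28, 22, 26, 31, 22, 141, 129, 144, 15, 21, 25, 25, 29, 25, 16, 31, 30]
359 [8, 7, 29, 36, 39, 16, 26, 28, 23, 26, 24, 25, 142, 131, 143, 19, 25, 26, 23, 25, 25, 21, 32, 32]
365 [3, 45, 132, 77, 20, 12, 19, 24, 27, 29, 25, 22, 140, 129, 142, 18, 29, 26, 21, 23, 25, 15, 16, 61]
371 [0, 127, 149, 149, 150, 97, 17, 24, 27, 27, 25, 21, 139, 128, 142, 15, 27, 27, 23, 24, 23, 40, 152, 151]
377 [0, 158, 151, 148, 148, 164, 17, 21, 27, 25, 27, 21, 142, 129, 144, 18, 28, 24, 26, 25, 16, 148, 150, 148]
383 [0, 154, 149, 150, 149, 147, 148, 150, 150, 149, 150, 149, 150, 148, 148, 148, 149, 150, 149, 149, 149, 148, 147, 148]
389 [106, 150, 147, 149, 148, 150, 148, 149, 148, 148, 148, 148, 148, 148, 148, 149, 149, 148, 147, 149, 149, 148, 149, 148]
amber [463, 229,
[... 463 characters left out ...]
4, 19, 30, 31, 37, 34, 33, 31, 156, 155, 159, 19, 23, 30, 28, 25, 21, 24, 41, 35]
365 [8, 42, 119, 96, 44, 12, 27, 30, 32, 34, 31, 31, 167, 155, 168, 24, 32, 33, 37, 22, 22, 10, 15, 73]
371 [4, 130, 153, 151, 153, 98, 23, 33, 35, 29, 33, 29, 170, 153, 167, 24, 32, 34, 33, 32, 27, 43, 154, 151]
377 [2, 162, 151, 151, 151, 166, 18, 30, 30, 34, 34, 26, 133, 155, 168, 18, 31, 34, 35, 30, 14, 166, 151, 150]
383 [0, 156, 150, 150, 150, 151, 151, 151, 150, 151, 151, 152, 150, 151, 151, 151, 152, 151, 150, 151, 149, 150, 151, 152]
389 [108, 152, 151, 149, 150, 151, 150, 150, 149, 151, 150, 151, 150, 150, 151, 150, 151, 150, 151, 150, 151, 150, 150, 150]
amber [404, 94, 63, 98, 2885] [ 54. 145. 157.]
```

The pointer line still lines up with the jaws, the tool has turned 1.23 rad, and no stop was hit, so the dial is at the third click and held. I hand in.

```bash
python3 -c "
from rig import r
print(r.job_done())"
```

```text
the job is handed in; nothing more can be done
None
```

The cassette is in the slot, home against the stop as far as contact force and measured depth show, and I handed the job in at about 13 s with the gripper holding the dial turned about 1.23 rad (third click at 1.2); the lit lamp itself was not confirmed in a picture.

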